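Gauge a PVC strip with the ratchet micrometer

ROBOT

A 6-joint arm with a two-finger parallel gripper is mounted at the origin on the work surface. World frame = base frame: x ahead of the robot, y to its left, z up, the work surface at z = 0. Lengths are in m, angles in degrees, forces in N, time in s.
With the tool pointing down it reaches from about 0.3 to 0.75 m from the base axis. Payload 8.5 kg.
Tool frame: the origin (TCP) lies at the very end of the fingers, on their centre line; the grasp point (between the pads) lies 19 mm behind it (env.hold_point_z is the distance from the TCP to the grasp point, in m); z points along the fingers, y is the line along which they close (so a half turn about z gives the same grasp; the last joint's range is limited). The gripper opens to 85 mm and grips with 20 to 120 N. Pads are 22 mm wide; open, the fingers measure 114 mm over their backs; the gripper's body (76 mm by 85 mm) begins 54 mm behind the grasp point. The pads swing forward as they close: fully open they stand 13 mm farther back than shut.
Start: joints at [61.69, 21.807, 74.336, -0, 83.858, -12.336], TCP at [0.151, 0.529, 0.231] pointing down, gripper open.
Joint ranges: [-178.18, 178.18], [-50.72, 133.34], [12.68, 142.11], [-81.47, 261.47], [9.98, 163.14], [-165.26, 165.26]. Speed limits (degrees/s): [136.94, 136.94, 180, 180, 180, 180].

INTERFACE

Orientations are given as a 3x3 rotation matrix whose columns are the frame's x, y, z axes.
In Python, from rig import env, optics gives the robot as it stands.
- The arm moves only by the shell command python3 -m jog 'ROWS' [OPENING] [FORCE]. ROWS is JSON, a list of rows, each an object with "linear": the shift along the tool's x, y, z in units of 40 mm (1.0 is 40 mm), a list of three; "roll": the turn about the tool's z in units of 5 degrees (1.0 is 5 degrees). A call has 1 to 12 rows; each row shifts and turns the commanded pose from where the row before left it, along the tool's axes as they then stand; what a row does not reach is not made up. A row lasts 1/12 s, in which the tool goes at most 41.7 mm and 7.16 degrees, less where a joint would pass 70% of its speed; a pose out of reach is approached as far as the arm can. A call is refused whole if a number of a shift passes 1 or a number of a turn 1, either way. A call with a gripper value outside its range is refused whole. OPENING is the opening, from -1 (shut) to 1 (fully open), set as the call begins (- or left out, the last holds). The fingers move at their own pace and stop on an object; FORCE is the grip in N (left out, the last holds). Time passes only in rows, so rows that do not move let the fingers close. It gives the time, the measured TCP pose, the force, the opening and the grip force at its end, in the units of the state.
- env.observe(): the state, without advancing time (a new reading comes with each control period).
- optics.get_image(name): name is "side" or "top" or "wrist"; returns the picture (400x640x3 uint8, red, green, blue); there is no depth.
- optics.calibration(name): a dict with "fov_y" (degrees; the focal length in pixels is half the picture's height over the tangent of half this angle, whatever the lens; pixels are square), "cx", "cy" (the principal point, pixels), "T" (4x4, takes a point from camera to world coordinates). Camera axes: x right, y down, z forward; pixel columns grow to the right and rows downward; lengths in m; the calibration is good to about 2 mm. A picture is of the moment at which its call begins: read the wrist's pose just before it. calibration takes no time and is no camera call; for the wrist camera it gives the pose at the moment of the call.
- env.close_job(): hands the job in; it is judged then, once.
The state is a dict: "time_s": time; "q": joint angles; "qvel": joint speeds; "joint_efforts": joint torques, N m; "position": TCP position; "tool_rot": TCP orientation; "ft_force": force on the tool from outside, world axes, zero at the start; "wrist_torque": the same for the moment, N m; "grip_width": finger opening in m; "gripper_force": force on a finger pad.
Only numpy, scipy, OpenCV 4.12 (cv2) and the standard library are available. Lean on these libraries where they do the work, as an engineer would, in place of code of your own. Each camera call takes 0.05 s, during which the arm holds its last target. There are 200 camera calls.

TASK

Check the thickness of the long black PVC strip: lay it flat on the base of the gauging stand, one end slid in under the micrometer spindle and gently home, square and central, against the back stop. Then screw the spindle down onto it by the ratchet at the very top, with a light touch and no push, until the ratchet clicks - one click, two at the most - and leave the strip nipped there for reading, with nothing else on the bench disturbed.

Things in the scene. Friction and masses are not known exactly. Their poses are not given: they have to be found in the camera images.
- strip: loose flat strip of black PVC sheet, 160 x 30 x 10 mm, about 70 g, lying on the bench; the only such strip. Origin: centre of its underside; x along its length, z up (both ends alike)
- stand: fixed gauging stand: grey cast base with flat steel top 30 mm above the bench (x -115 to +45, y -45 to +85 mm), round column 28 mm thick, 118 high at y +60, and an arm (z 78 to 100) to an upright micrometer head. Origin: on the bench plane, right below the spindle axis; z up, x level towards the back stop. The strip goes in from the open -x side; home, its centre is at x -55, y 0, z +30 mm
- stop (a point): middle of the face of the back stop, a dark steel bar on the base, 60 mm wide across y and 12 mm high. The face looks to the stand's -x, is 25 mm beyond the spindle axis; this point is 6 mm above the base top. Axes as the stand's
- spindle: steel measuring spindle, 8 mm thick, upright, does not rotate, only slides down (12 mm at most). Origin: centre of its flat lower tip; starts 12 to 14.5 mm above the base top (2 to 4.5 mm above a 10 mm strip lying there). It carries the thimble and the ratchet, which go down with it
- thimble: knurled steel sleeve 26 mm thick, 45 mm high, on the spindle axis. Origin: centre of its lower end, 74 mm above the spindle tip; its x turns with it. Turned clockwise seen from above it screws itself, spindle and ratchet down 10 mm a turn (drag 0.04 N m). Closed to the click the spindle bears with 13 to 17 N; any push of the hand down on the head adds to that, and over 24 N is forcing it
- ratchet: the topmost part: dark knurled cylinder 20 mm thick, 22 high, 2 mm above the thimble. Origin: centre of its underside, 121 mm above the spindle tip; its x starts in line with the thimble's. It turns the thimble through a slip clutch; once the spindle bears it slips, a click every 30 degrees: 0.06 N m just before a click, down to -0.03 as it drops. Grip it alone, lightly (6 to 10 N)
- pipe_offcut: bystander: loose brown pipe ring 74 mm across, 45 mm high. Origin: centre of underside
- block: bystander: small black PVC offcut 45 x 38 x 10 mm. Origin: centre of underside
- valve: bystander: black plastic valve 55 mm long, 41 mm high. Origin: centre of underside
- screwdriver: bystander: screwdriver with orange handle, 170 mm long, lying. Origin: on the bench under its middle
Mind the look-alikes: they are no part of the job. What is shaped like the stand but green is not meant.

How it is judged (in metres and radians):
On the way, in this order (a step that is already met when the one before it is completed fails the run):
1. the strip lies flat on the stand's base, under the spindle, home against the back stop (x of strip in the frame of stand above -0.0585 m and y of strip in the frame of stand between -0.007 and 0.007 m and z of strip in the frame of stand below 0.0325 m and angle between the x axis of strip and the x axis of stand, either way round below 0.07 rad), for 0.2 s.
2. the spindle bears on the strip and the ratchet has clicked (contact force between spindle and strip above 4 N and angle between the x axis of ratchet and the x axis of thimble, either way round above 0.3 rad), for 0.1 s.
At the end, for the whole second after the job is handed in: Strip flat on the base, its end within 3.5 mm of the back stop, within 7 mm of central and 4 degrees of square, at rest; the spindle still presses on it with over 4 N; the ratchet has slipped one click or two (17 to 71 degrees) past the thimble (all of step 1 and all of step 2 and linear speed of strip below 0.01 m/s); the robot touches nothing.
It fails at once if the spindle is forced onto the strip (over 24 N) (contact force between spindle and strip above 24 N).
It fails at once if the ratchet is run on past its second click (angle between the x axis of ratchet and the x axis of thimble, either way round above 1.25 rad).
It fails at once if the strip is rammed against the stand (over 30 N) (contact force between strip and stand above 30 N).
It fails at once if another thing on the bench is moved more than 2 cm (distance of any of pipe_offcut, block, valve, screwdriver from where it was at the start of the episode above 0.02 m).
It also fails if it takes over 72 s, if anything falls off the work surface, if the arm or the gripper's body presses on something with over 40 N, if the wrist force passes 120 N, or if a joint passes its speed limit or range.

## Working session

There is one attempt and no reset: what is moved stays moved. The work goes in short steps, Python scripts to look and compute and a shell command to move; the robot and the scene stay as the last step left them, time stands still between calls to the robot, and variables do not carry over. Pictures are saved under pics/ and viewed, at most 13 in all, crops included, and the job is handed in when it is done.

```bash
ls; mkdir -p pics
python3 - <<'E'
from rig import env, optics
import cv2
s=env.observe();print({k:s[k] for k in('time_s','position','tool_rot','grip_width')},env.hold_point_z)
for n in('side','top'):
    im=optics.get_image(n);cv2.imwrite(f'pics/{n}0.png',im[:,:,::-1]);c=optics.calibration(n);print(n,c)
E
```

```text
pics
{'time_s': 0.0, 'position': array([0.15120179, 0.52850361, 0.23070356]), 'tool_rot': array([[-9.61388181e-01,  2.75194944e-01, -7.13705994e-04],
       [ 2.75195668e-01,  9.61387381e-01, -1.28409994e-03],
       [ 3.32770124e-04, -1.43092731e-03, -9.99998921e-01]]), 'grip_width': 0.08559339403740614} 0.0187
side {'fov_y': 56.46984340475757, 'cx': 321.1897164511114, 'cy': 206.7766501315336, 'T': array([[-0.99346298, -0.05406786,  0.10053843,  0.39405708],
       [-0.11405791,  0.50641283, -0.85471448,  0.83504338],
       [-0.00470137, -0.86059439, -0.50926927,  0.59574708],
       [ 0.        ,  0.        ,  0.        ,  1.        ]])}
top {'fov_y': 43.68155962603393, 'cx': 315.31155721145905, 'cy': 204.90815108283851, 'T': array([[ 0.02173611, -0.99330251,  0.11347977,  0.33463276],
       [-0.99963045, -0.0234462 , -0.01375662,  0.01333669],
       [ 0.01632516, -0.11313881, -0.99344507,  1.43683262],
       [ 0.        ,  0.        ,  0.        ,  1.        ]])}
```

View pics/side0.png

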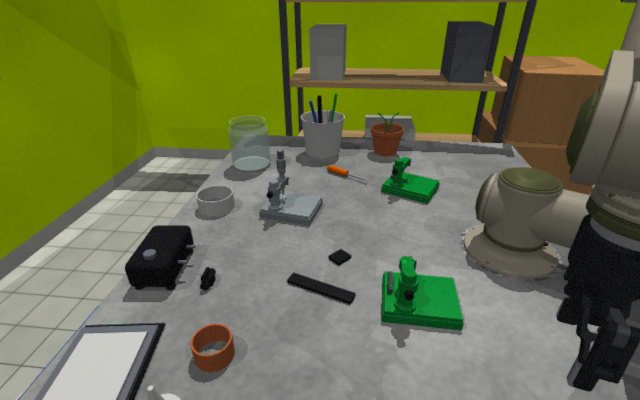

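View pics/top0.png

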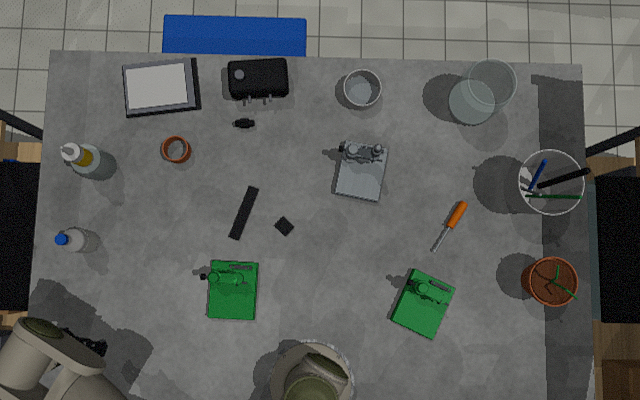

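Strip: the long black bar at top (244,213), while the small black square at (284,226) is the block and (244,123) the valve. Stand: the grey one at top (362,170); those at (233,290) and (423,303) are green look-alikes. I'll confirm in one enlarged crop and measure.

```bash
cat > h.py <<'E'
import numpy as np, cv2
from rig import env, optics
def ray(n,uv,c=None):
    c=c or optics.calibration(n); f=200/np.tan(np.radians(c['fov_y'])/2)
    d=c['T'][:3,:3]@np.array([(uv[0]-c['cx'])/f,(uv[1]-c['cy'])/f,1]); return c['T'][:3,3],d
def onz(n,uv,z,c=None):
    o,d=ray(n,uv,c); return o+d*(z-o[2])/d[2]
def proj(n,p,c=None):
    c=c or optics.calibration(n); f=200/np.tan(np.radians(c['fov_y'])/2)
    q=c['T'][:3,:3].T@(np.asarray(p)-c['T'][:3,3]); return np.array([c['cx']+f*q[0]/q[2],c['cy']+f*q[1]/q[2]])
E
python3 - <<'E'
from h import *
t=cv2.imread('pics/top0.png');s=cv2.imread('pics/side0.png')
a=cv2.resize(t[120:260,220:400],None,fx=4.4,fy=4.2)[:, :]
a=cv2.resize(t[125:250,225:395],(400,294),interpolation=3);b=cv2.resize(s[140:310,220:390],(400,400),interpolation=3)
c1=np.zeros((600,800,3),np.uint8)
c1[:294,:400]=a;c1[:400,400:]=b
d=cv2.resize(t[132:210,328:396],(262,300),interpolation=3);c1[300:600,:262]=d
cv2.imwrite('pics/crop0.png',c1)
g=t.max(2)
m=(g<45).astype(np.uint8);m[:,:225]=0;m[:180]=0;m[245:]=0;m[:,300:]=0
for c in cv2.findContours(m,0,1)[0]:
    if cv2.contourArea(c)>60:
        r=cv2.minAreaRect(c);b=cv2.boxPoints(r);print(r);P=np.array([onz('top',p,.01) for p in b]);print(P.round(4),P.mean(0).round(4))
print(t[170,345:380:8].tolist(), t[210,360].tolist())
E
```

```text
((283.4931335449219, 225.88275146484375), (15.695596694946289, 12.955096244812012), 41.633541107177734)
[[0.4355 0.1124 0.01  ]
 [0.4638 0.0886 0.01  ]
 [0.4347 0.0542 0.01  ]
 [0.4064 0.078  0.01  ]] [0.4351 0.0833 0.01  ]
((243.4036102294922, 212.73617553710938), (10.940117835998535, 54.9840087890625), 22.203481674194336)
[[0.4022 0.2406 0.01  ]
 [0.5502 0.1869 0.01  ]
 [0.5389 0.1573 0.01  ]
 [0.3911 0.2113 0.01  ]] [0.4706 0.199  0.01  ]
[[129, 128, 122], [112, 110, 106], [103, 101, 96], [111, 108, 102], [104, 103, 98]] [107, 106, 107]
```

View pics/crop0.png

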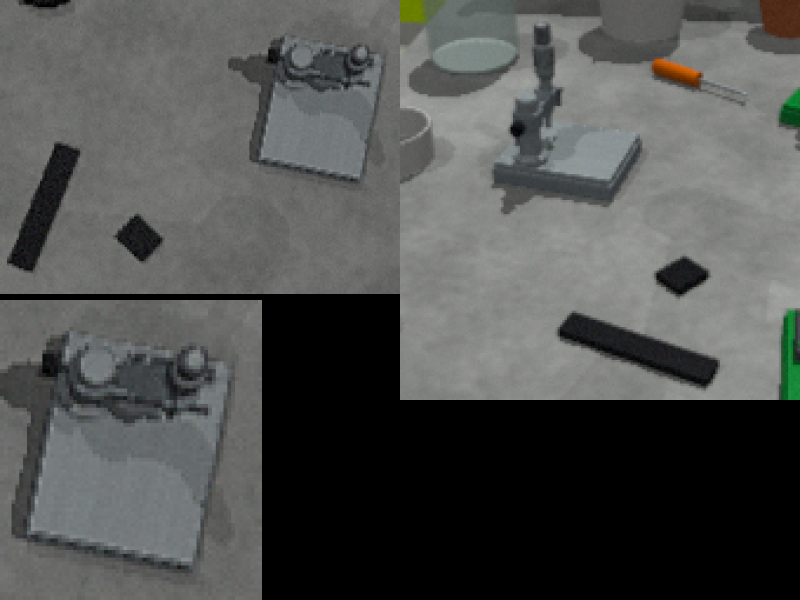

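The crop shows the long black strip at top (243,213), the small black block separate at (283,226), and the grey stand with column on the left and micrometer head on the right, open side toward the robot. I'll take the stand's base corners roughly and the wrist camera's mount.

```bash
cat >> h.py <<'E'
def go(target,yaw=None):
    """tool-axis shift (units of 40mm) and roll (units 5deg); yaw = world heading of tool x, deg"""
    s=env.observe();R=s['tool_rot'];d=R.T@(np.asarray(target)-s['position'])/.04
    y=np.degrees(np.arctan2(R[1,0],R[0,0]))
    r=None if yaw is None else ((y-yaw+180)%360-180)/5
    n=np.abs(d).max(); print('pos',s['position'].round(4),'yaw',y.round(2),'q6',round(float(s['q'][5]),1),'lin',d.round(3),'roll',r,'rows>=',n)
E
python3 - <<'E'
from h import *
c=[(335.8,193),(377.8,200.5),(388.2,148.9),(344.9,140.3)]
P=np.array([onz('top',p,.03) for p in c]);print(P.round(4))
for i in range(4): print(np.linalg.norm(P[i]-P[i-1]),np.degrees(np.arctan2(*(P[i]-P[i-1])[[1,0]])))
s=env.observe();T=np.eye(4);T[:3,:3]=s['tool_rot'];T[:3,3]=s['position']
w=optics.calibration('wrist');print((np.linalg.inv(T)@w['T']).round(4),w['fov_y'],w['cx'],w['cy'])
go([.48,.195,.25],160)
E
```

```text
[[ 0.5308 -0.0637  0.03  ]
 [ 0.5122 -0.1837  0.03  ]
 [ 0.6627 -0.2126  0.03  ]
 [ 0.6848 -0.0874  0.03  ]]
0.15575728247060658 171.27388889072
0.12143227123769146 -98.84537613431442
0.1532804935820745 -10.866467640234823
0.12718829685757777 79.99599811132104
[[ 3.000e-04 -9.578e-01 -2.874e-01  7.320e-02]
 [ 1.000e+00 -0.000e+00  1.000e-03  3.000e-04]
 [-1.000e-03 -2.874e-01  9.578e-01 -1.433e-01]
 [ 0.000e+00  0.000e+00  0.000e+00  1.000e+00]] 68.48452204020789 322.0886023933582 201.7651941824485
pos [0.1512 0.5285 0.2308] yaw 164.03 q6 -12.3 lin [-10.196  -5.756  -0.476] roll 0.8055179883996175 rows>= 10.196234910155145
```

```bash
python3 -c "
from h import *
go([.43,.214,.25],160)"
```

```text
pos [0.1512 0.5285 0.2308] yaw 164.03 q6 -12.3 lin [-8.864 -5.643 -0.476] roll 0.8055179883996175 rows>= 8.863784215872439
```

```bash
python3 -m jog '[{"linear":[-0.8,-0.5,-0.04],"roll":0},{"linear":[-0.8,-0.5,-0.04],"roll":0},{"linear":[-0.8,-0.5,-0.04],"roll":0},{"linear":[-0.8,-0.5,-0.04],"roll":0},{"linear":[-0.8,-0.5,-0.04],"roll":0},{"linear":[-0.8,-0.5,-0.04],"roll":0},{"linear":[-0.8,-0.5,-0.04],"roll":0},{"linear":[-0.8,-0.5,-0.04],"roll":0},{"linear":[-0.8,-0.5,-0.04],"roll":0},{"linear":[-0.8,-0.5,-0.04],"roll":0},{"linear":[-0.8,-0.5,-0.04],"roll":0},{"linear":[0,0,0],"roll":0.8}]'
python3 -m jog '[{"linear":[0,0,0],"roll":0},{"linear":[0,0,0],"roll":0}]'
cat > strip.py <<'E'
from h import *
import sys
im=optics.get_image('wrist');c=optics.calibration('wrist');cv2.imwrite(f'pics/{sys.argv[1]}.png',im[:,:,::-1])
m=(im.max(2)<50).astype(np.uint8)
for k in cv2.findContours(m,0,1)[0]:
    if cv2.contourArea(k)>1500:
        r=cv2.minAreaRect(k);print(cv2.contourArea(k),r)
        P=np.array([onz('wrist',p,.01,c)[:2] for p in k[:,0]]).astype(np.float32)*1000
        q=cv2.minAreaRect(P);print('world mm',q)
go([.43,.214,.25],160)
E
python3 strip.py w1
```

```text
time_s: 1.1
position: [0.4329, 0.2162, 0.2486]
tool_rot: [[-0.938, 0.346, 0.001], [0.346, 0.938, -0.001], [-0.001, -0.001, -1.0]]
ft_force: [0.4, -0.5, -0.6]
grip_width: 0.0855
gripper_force: 0.0
time_s: 1.27
position: [0.4289, 0.2204, 0.2486]
tool_rot: [[-0.94, 0.341, -0.001], [0.341, 0.94, 0.0], [0.001, -0.0, -1.0]]
ft_force: [-0.1, 0.5, -0.0]
grip_width: 0.0855
gripper_force: 0.0
43580.5 ((322.0, 326.0), (146.0, 632.0), 90.0)
world mm ((668.2650146484375, 135.94479370117188), (1073.296875, 273.1356201171875), 70.1142578125)
pos [0.4286 0.2208 0.2487] yaw 160.16 q6 -57.0 lin [-0.09  -0.148 -0.032] roll 0.032820717712809255 rows>= 0.1483406473705136
```

View pics/w1.png

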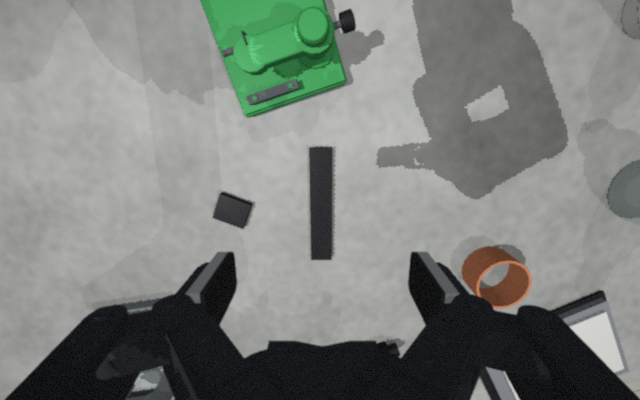

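The wrist view shows the strip at (321,203), rows 147–260, between the block (233,209) and the pipe ring (497,275), clear for the fingers.

```bash
cat > strip.py <<'E'
from h import *
import sys
im=optics.get_image('wrist');c=optics.calibration('wrist');cv2.imwrite(f'pics/{sys.argv[1]}.png',im[:,:,::-1])
m=(im.max(2)<75).astype(np.uint8);m[:,:280]=0;m[:,370:]=0;m[285:]=0;m[:120]=0
for k in cv2.findContours(m,0,1)[0]:
    if cv2.contourArea(k)>1000:
        r=cv2.minAreaRect(k);print(r)
        P=np.array([onz('wrist',p,.01,c)[:2] for p in cv2.boxPoints(r)+.5]).astype(np.float32)*1000
        q=cv2.minAreaRect(P);print('world mm',q, P.mean(0))
        e=P[np.argsort(P[:,0])];a=e[:2].mean(0);b=e[2:].mean(0);u=(b-a)/np.linalg.norm(b-a);print('axis',np.degrees(np.arctan2(u[1],u[0])));C=(a+b)/2
        g=C-45*u;print('grasp',g);go([g[0]/1000,g[1]/1000,.04],np.degrees(np.arctan2(u[1],u[0]))+180)
E
python3 strip.py w2
```

```text
((320.0, 203.0), (22.0, 112.0), 0.0)
world mm ((473.4179992675781, 203.25975036621094), (31.734275817871094, 159.81285095214844), 70.17405700683594) [473.448   203.33383]
axis -19.883224
grasp [431.13055 218.6385 ]
pos [0.4285 0.221  0.2488] yaw 160.19 q6 -57.0 lin [-0.085 -0.033  5.221] roll 0.013698851852592498 rows>= 5.220590664556338
```

```bash
python3 -m jog '[{"linear":[-0.08,-0.03,0.5],"roll":0},{"linear":[0,0,0.9],"roll":0},{"linear":[0,0,0.9],"roll":0},{"linear":[0,0,0.9],"roll":0},{"linear":[0,0,0.9],"roll":0},{"linear":[0,0,0.9],"roll":0},{"linear":[0,0,0.6],"roll":0},{"linear":[0,0,0.4],"roll":0},{"linear":[0,0,0],"roll":0},{"linear":[0,0,0],"roll":0},{"linear":[0,0,0],"roll":0}]'
python3 -c "
from h import *
go([.4311,.2186,.0020],160.1)"
```

```text
time_s: 2.28
position: [0.4322, 0.2188, 0.01]
tool_rot: [[-0.94, 0.34, 0.002], [0.34, 0.94, 0.0], [-0.002, 0.001, -1.0]]
ft_force: [-0.1, -0.9, 0.0]
grip_width: 0.0855
gripper_force: 0.0
pos [0.4322 0.2188 0.01  ] yaw 160.11 q6 -57.3 lin [ 0.024 -0.014  0.201] roll 0.0026935404279811335 rows>= 0.20079472594405384
```

```bash
python3 -m jog '[{"linear":[0.02,-0.01,0.1],"roll":0},{"linear":[0,0,0.1],"roll":0},{"linear":[0,0,0],"roll":0}]'
python3 -m jog '[{"linear":[0,0,0],"roll":0},{"linear":[0,0,0],"roll":0},{"linear":[0,0,0],"roll":0},{"linear":[0,0,0],"roll":0},{"linear":[0,0,0],"roll":0},{"linear":[0,0,0],"roll":0},{"linear":[0,0,0],"roll":0},{"linear":[0,0,0],"roll":0},{"linear":[0,0,0],"roll":0},{"linear":[0,0,0],"roll":0}]' -1 35
```

```text
time_s: 2.53
position: [0.4308, 0.2181, 0.0009]
tool_rot: [[-0.94, 0.341, 0.0], [0.341, 0.94, 0.0], [-0.0, 0.0, -1.0]]
ft_force: [0.2, -0.6, 0.2]
grip_width: 0.0855
gripper_force: 0.0
time_s: 3.37
position: [0.431, 0.218, 0.0012]
tool_rot: [[-0.94, 0.342, 0.0], [0.342, 0.94, 0.0], [-0.0, 0.0, -1.0]]
ft_force: [-0.2, -0.3, 6.0]
grip_width: 0.0287
gripper_force: 35.1
```

```bash
python3 -m jog '[{"linear":[0,0,-0.4],"roll":0},{"linear":[0,0,-0.8],"roll":0},{"linear":[0,0,-0.9],"roll":0},{"linear":[0,0,-0.9],"roll":0},{"linear":[0,0,-0.9],"roll":0},{"linear":[0,0,-0.9],"roll":0},{"linear":[0,0,-0.9],"roll":0},{"linear":[0,0,-0.9],"roll":0},{"linear":[0,0,-0.8],"roll":0},{"linear":[0,0,0],"roll":-1},{"linear":[0,0,0],"roll":-1},{"linear":[0,0,0],"roll":0}]'
python3 -c "
from h import *
go([.53,-.03,.30],170.5)"
```

```text
time_s: 4.37
position: [0.4308, 0.218, 0.297]
tool_rot: [[-0.985, 0.17, 0.0], [0.17, 0.985, 0.0], [-0.0, 0.0, -1.0]]
ft_force: [0.4, -0.5, -0.4]
grip_width: 0.0285
gripper_force: 34.8
pos [0.4308 0.218  0.297 ] yaw 170.2 q6 -67.4 lin [-3.5   -5.688 -0.076] roll -0.05990735761627093 rows>= 5.687980232516424
```

```bash
python3 -m jog '[{"linear":[-0.4,-0.65,0],"roll":0},{"linear":[-0.4,-0.65,0],"roll":0},{"linear":[-0.4,-0.65,0],"roll":0},{"linear":[-0.4,-0.65,0],"roll":0},{"linear":[-0.4,-0.65,0],"roll":0},{"linear":[-0.4,-0.65,0],"roll":0},{"linear":[-0.4,-0.65,0],"roll":0},{"linear":[-0.4,-0.65,0],"roll":0},{"linear":[-0.3,-0.5,0],"roll":0},{"linear":[0,0,0],"roll":0},{"linear":[0,0,0],"roll":0},{"linear":[0,0,0],"roll":0}]'
python3 - <<'E'
from h import *
im=optics.get_image('wrist');c=optics.calibration('wrist');cv2.imwrite('pics/w3.png',im[:,:,::-1]);np.save('w3T.npy',c['T'])
cv2.imwrite('pics/side1.png',optics.get_image('side')[:,:,::-1])
E
```

```text
time_s: 5.37
position: [0.529, -0.0302, 0.2965]
tool_rot: [[-0.985, 0.174, -0.001], [0.174, 0.985, 0.001], [0.001, 0.0, -1.0]]
ft_force: [0.6, 0.1, 0.4]
grip_width: 0.0288
gripper_force: 34.9
```

View pics/w3.png

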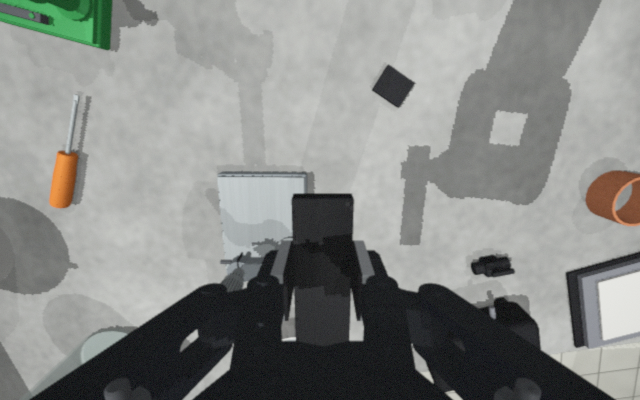

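The stand's base is at (262,210), but the hand and strip hide the head. Move on for a clear view.

```bash
python3 -m jog '[{"linear":[-0.5,0.4,0],"roll":0},{"linear":[-0.6,0.4,0],"roll":0},{"linear":[-0.6,0.4,0],"roll":0},{"linear":[-0.5,0.4,0],"roll":0},{"linear":[0,0,0],"roll":0},{"linear":[0,0,0],"roll":0},{"linear":[0,0,0],"roll":0}]'
python3 - <<'E'
from h import *
im=optics.get_image('wrist');c=optics.calibration('wrist');cv2.imwrite('pics/w4.png',im[:,:,::-1]);np.save('w4T.npy',c['T'])
cv2.imwrite('pics/w4c.png',cv2.resize(im[80:280,120:387,::-1],None,fx=3,fy=3,interpolation=3))
E
```

```text
time_s: 6.05
position: [0.6265, 0.0176, 0.297]
tool_rot: [[-0.985, 0.173, -0.0], [0.173, 0.985, -0.0], [0.0, -0.0, -1.0]]
ft_force: [-1.4, 0.5, 0.1]
grip_width: 0.0289
gripper_force: 34.9
```

View pics/w4c.png

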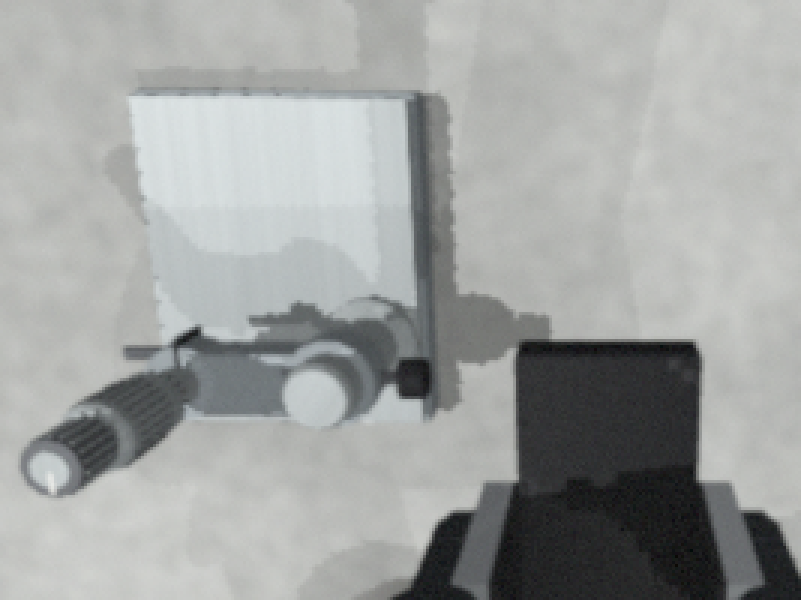

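The crop gives the base corners (crop pixels): front-left (130,94), front-right (408,96), rear-right (428,418), with the ratchet top at (50,470) and column top at (315,397).

Run:
```python
from h import *
c=optics.calibration('wrist');c['T']=np.load('w4T.npy')
f=lambda p,z:onz('wrist',(p[0]/3+120,p[1]/3+80),z,c)
A=[f(p,.03) for p in [(130,94),(408,96),(428,418),(158,330)]]
print(np.array(A).round(4))
h=lambda a,b:np.degrees(np.arctan2(b[1]-a[1],b[0]-a[0]))
print('edge lens',np.linalg.norm(A[1]-A[0]),np.linalg.norm(A[2]-A[1]),'headings',h(A[0],A[1])-90,h(A[1],A[2]),h(A[0],A[3]))
th=np.radians(np.mean([h(A[0],A[1])-90,h(A[1],A[2])]))
R=np.array([[np.cos(th),-np.sin(th)],[np.sin(th),np.cos(th)]])
L=np.array([[-.115,-.045],[-.115,.085],[.045,.085]])
O=np.mean([A[i][:2]-R@L[i] for i in range(3)],0);print('O base',O,np.degrees(th))
rt=f((50,470),.1865);print('ratchet top',rt)
for z in(.118,.148): print('col->O',z,f((315,397),z)[:2]-R@[0,.06])
t=[onz('top',p,.03)[:2] for p in [(335.8,193),(377.8,200.5),(388.2,148.9),(344.9,140.3)]]
print('top cam O',np.mean(t,0)-R@[-.035,.02])
# ratchet top triangulation using top view (head near crop d (194,357))
for p in [(328+194/3.853,132+57/3.853)]: print('top ratchet',onz('top',p,.1865))
```

```text
[[ 0.515  -0.1777  0.03  ]
 [ 0.5372 -0.056   0.03  ]
 [ 0.6874 -0.0823  0.03  ]
 [ 0.6211 -0.1997  0.03  ]]
edge lens 0.12364961253705786 0.1524817257716794 headings -10.34300940790203 -9.933272398682647 -11.736631859330682
O base [ 0.63320231 -0.15722866] -10.138140903292339
ratchet top [ 0.63307241 -0.15948885  0.1865    ]
col->O 0.118 [ 0.63233561 -0.15825277]
col->O 0.148 [ 0.62409936 -0.14620889]
top cam O [ 0.62854856 -0.16270976]
top ratchet [ 0.63105282 -0.16216927  0.1865    ]
```

```bash
python3 -c "
from h import *
go([.4853,-.1327,.297],169.9)"
```

```text
pos [0.6263 0.0173 0.2973] yaw 170.03 q6 -89.3 lin [ 2.824 -4.303  0.008] roll 0.026828280554400407 rows>= 4.302683947823519
```

```bash
python3 -m jog '[{"linear":[0.4,-0.6,0],"roll":0},{"linear":[0.4,-0.6,0],"roll":0},{"linear":[0.4,-0.6,0],"roll":0},{"linear":[0.4,-0.6,0],"roll":0},{"linear":[0.4,-0.6,0],"roll":0},{"linear":[0.4,-0.6,0],"roll":0},{"linear":[0.4,-0.7,0],"roll":0},{"linear":[0,0,0],"roll":0},{"linear":[0,0,0],"roll":0}]'
python3 -m jog '[{"linear":[0,0,0.7],"roll":0},{"linear":[0,0,0.8],"roll":0},{"linear":[0,0,0.8],"roll":0},{"linear":[0,0,0.8],"roll":0},{"linear":[0,0,0.8],"roll":0},{"linear":[0,0,0.8],"roll":0},{"linear":[0,0,0.8],"roll":0},{"linear":[0,0,0.5],"roll":0},{"linear":[0,0,0.2],"roll":0},{"linear":[0,0,0],"roll":0},{"linear":[0,0,0],"roll":0}]'
python3 - <<'E'
from h import *
im=optics.get_image('wrist');cv2.imwrite('pics/w5.png',im[:,:,::-1]);np.save('w5T.npy',optics.calibration('wrist')['T'])
go([.4853,-.1327,.031],169.9)
E
```

```text
time_s: 6.85
position: [0.4857, -0.1338, 0.2978]
tool_rot: [[-0.984, 0.176, 0.001], [0.176, 0.984, -0.001], [-0.001, -0.0, -1.0]]
ft_force: [-0.6, 0.2, -0.1]
grip_width: 0.0286
gripper_force: 35.0
time_s: 7.77
position: [0.4876, -0.1328, 0.0498]
tool_rot: [[-0.985, 0.173, 0.001], [0.173, 0.985, -0.001], [-0.001, -0.0, -1.0]]
ft_force: [1.3, 0.2, 0.3]
grip_width: 0.0287
gripper_force: 35.0
pos [ 0.4878 -0.1331  0.0503] yaw 170.05 q6 -108.7 lin [ 0.065 -0.002  0.482] roll 0.029344981121721504 rows>= 0.4818688748392027
```

View pics/w5.png

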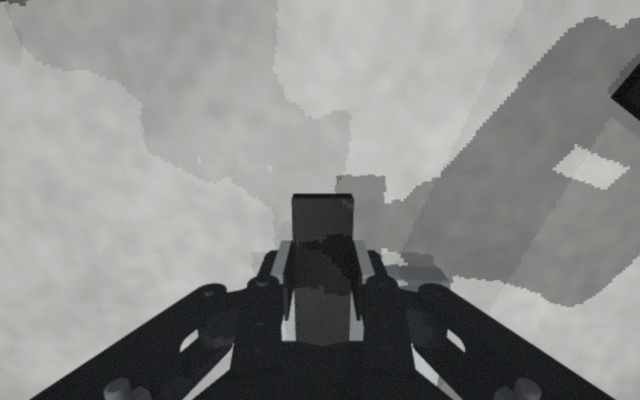

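The wrist view shows the strip square in the fingers, tail at (323,196); the base's front edge is at about row 265. Lowering gently.

```bash
python3 -m jog '[{"linear":[0.05,0,0.2],"roll":0},{"linear":[0,0,0.15],"roll":0},{"linear":[0,0,0.08],"roll":0},{"linear":[0,0,0],"roll":0},{"linear":[0,0,0],"roll":0}]'
python3 -m jog '[{"linear":[0,0,0.02],"roll":0},{"linear":[0,0,0],"roll":0},{"linear":[0,0,0],"roll":0}]'
python3 -m jog '[{"linear":[0,0,0.02],"roll":0},{"linear":[0,0,0],"roll":0},{"linear":[0,0,0],"roll":0}]'
```

```text
time_s: 8.23
position: [0.485, -0.1327, 0.0317]
tool_rot: [[-0.985, 0.173, -0.0], [0.173, 0.985, 0.0], [0.0, 0.0, -1.0]]
ft_force: [-0.3, -0.3, -1.5]
grip_width: 0.0288
gripper_force: 35.0
time_s: 8.48
position: [0.4851, -0.1327, 0.0311]
tool_rot: [[-0.985, 0.173, 0.0], [0.173, 0.985, -0.0], [-0.0, -0.0, -1.0]]
ft_force: [-0.2, -0.5, 0.5]
grip_width: 0.0291
gripper_force: 35.2
time_s: 8.73
position: [0.4851, -0.1327, 0.0305]
tool_rot: [[-0.985, 0.173, 0.0], [0.173, 0.985, -0.0], [-0.001, -0.0, -1.0]]
ft_force: [-2.1, 0.7, 5.2]
grip_width: 0.0291
gripper_force: 35.7
```

```bash
python3 -m jog '[{"linear":[-0.08,0,0],"roll":0},{"linear":[-0.1,0,0],"roll":0},{"linear":[-0.1,0,0],"roll":0},{"linear":[-0.1,0,0],"roll":0},{"linear":[-0.1,0,0],"roll":0}]' -1 22
python3 -m jog '[{"linear":[-0.1,0,0],"roll":0},{"linear":[-0.1,0,0],"roll":0},{"linear":[-0.1,0,0],"roll":0},{"linear":[-0.1,0,0],"roll":0},{"linear":[-0.1,0,0],"roll":0},{"linear":[0,0,0],"roll":0}]'
python3 - <<'E'
from h import *
cv2.imwrite('pics/s2.png',cv2.resize(optics.get_image('side')[130:250,220:380,::-1],None,fx=5,fy=5,interpolation=3))
go([.633-.1*.9845,-.159+.1*.1754,.0305],169.9)
E
```

```text
time_s: 9.15
position: [0.5025, -0.1354, 0.0307]
tool_rot: [[-0.985, 0.173, -0.004], [0.173, 0.985, 0.001], [0.004, 0.0, -1.0]]
ft_force: [-11.7, 2.3, 16.4]
grip_width: 0.0287
gripper_force: 36.8
time_s: 9.65
position: [0.5225, -0.139, 0.0311]
tool_rot: [[-0.985, 0.173, -0.003], [0.173, 0.985, 0.001], [0.003, 0.0, -1.0]]
ft_force: [-9.5, 2.9, 17.9]
grip_width: 0.0289
gripper_force: 36.9
pos [ 0.5225 -0.139   0.0311] yaw 170.05 q6 -107.5 lin [-0.308 -0.009  0.015] roll 0.030483206299163613 rows>= 0.30765989107958275
```

View pics/s2.png

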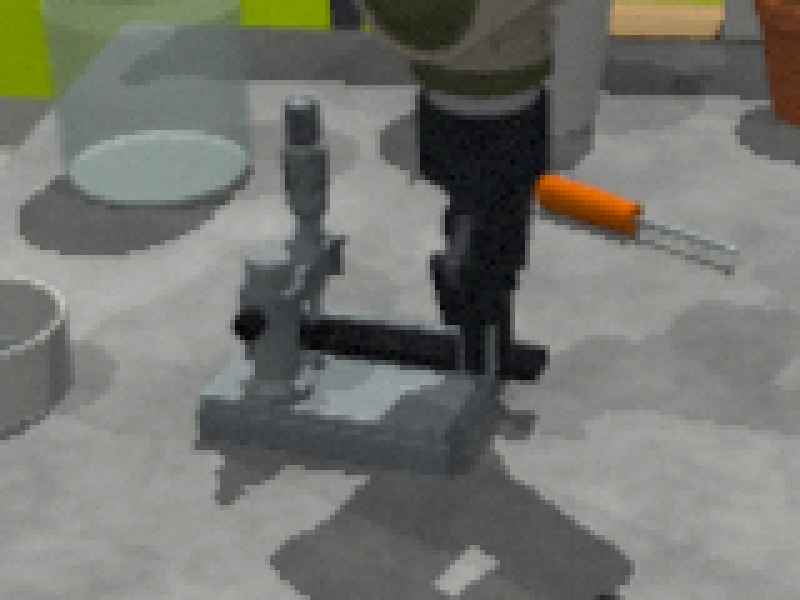

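The side crop shows the strip flat on the base, its front under the spindle behind the column. Ease the downward load, then go in small steps.

```bash
python3 -m jog '[{"linear":[0,0,-0.012],"roll":0},{"linear":[-0.05,0,-0.01],"roll":0},{"linear":[0,0,0],"roll":0}]'
python3 -m jog '[{"linear":[-0.05,0,0],"roll":0},{"linear":[0,0,0],"roll":0}]'
python3 -m jog '[{"linear":[-0.05,0,0],"roll":0},{"linear":[0,0,0],"roll":0}]'
python3 -m jog '[{"linear":[-0.03,0,0],"roll":0},{"linear":[0,0,0],"roll":0}]'|grep -A3 pos
```

```text
time_s: 9.95
position: [0.5258, -0.1398, 0.0312]
tool_rot: [[-0.985, 0.173, 0.0], [0.173, 0.985, -0.0], [-0.0, -0.0, -1.0]]
ft_force: [-1.6, 0.1, 5.7]
grip_width: 0.0288
gripper_force: 35.6
time_s: 10.12
position: [0.5273, -0.14, 0.0312]
tool_rot: [[-0.985, 0.173, -0.001], [0.173, 0.985, 0.0], [0.001, 0.0, -1.0]]
ft_force: [-4.0, 1.1, 8.1]
grip_width: 0.0289
gripper_force: 35.8
time_s: 10.28
position: [0.5292, -0.1403, 0.0312]
tool_rot: [[-0.985, 0.173, -0.001], [0.173, 0.985, 0.0], [0.001, 0.0, -1.0]]
ft_force: [-4.7, 0.8, 7.4]
grip_width: 0.0287
gripper_force: 35.9
position: [0.5302, -0.1405, 0.0312]
tool_rot: [[-0.985, 0.173, -0.001], [0.173, 0.985, 0.0], [0.001, 0.0, -1.0]]
ft_force: [-4.5, 2.2, 7.6]
grip_width: 0.0288
```

```bash
python3 -m jog '[{"linear":[-0.02,0,0],"roll":0},{"linear":[0,0,0],"roll":0}]'|grep -E 'posi|ft'
python3 -m jog '[{"linear":[-0.02,0,0],"roll":0},{"linear":[0,0,0],"roll":0}]'|grep -E 'posi|ft'
python3 -m jog '[{"linear":[-0.02,0,0],"roll":0},{"linear":[0,0,0],"roll":0}]'|grep -E 'posi|ft'
```

```text
position: [0.5309, -0.1406, 0.0312]
ft_force: [-4.8, 1.4, 7.7]
position: [0.5317, -0.1408, 0.0312]
ft_force: [-5.4, 1.4, 7.6]
position: [0.5325, -0.1409, 0.0312]
ft_force: [-5.8, 0.8, 6.7]
```

```bash
python3 -m jog '[{"linear":[-0.02,0,0],"roll":0},{"linear":[0,0,0],"roll":0}]'|grep -E 'posi|ft'
python3 -m jog '[{"linear":[-0.02,0,0],"roll":0},{"linear":[0,0,0],"roll":0}]'|grep -E 'posi|ft'
```

```text
position: [0.5333, -0.141, 0.0312]
ft_force: [-4.4, 0.7, 7.4]
position: [0.5335, -0.141, 0.0312]
ft_force: [-8.6, 0.7, 9.0]
```

```bash
python3 -m jog '[{"linear":[-0.015,0,0],"roll":0},{"linear":[0,0,0],"roll":0}]'|grep -E 'posi|ft'
```

```text
position: [0.5335, -0.1411, 0.0312]
ft_force: [-10.5, 0.9, 11.5]
```

Home (force rises at TCP x 0.5335). Release and rise.

```bash
python3 -m jog '[{"linear":[0.02,0,-0.01],"roll":0},{"linear":[0,0,0],"roll":0}]'|grep -E 'posi|ft'
python3 -m jog '[{"linear":[0,0,0],"roll":0},{"linear":[0,0,0],"roll":0},{"linear":[0,0,0],"roll":0},{"linear":[0,0,0],"roll":0}]' -0.1
python3 -m jog '[{"linear":[0,0,-0.2],"roll":0},{"linear":[0,0,-0.5],"roll":0},{"linear":[0,0,-0.9],"roll":0},{"linear":[0,0,-0.9],"roll":0},{"linear":[0,0,-0.9],"roll":0},{"linear":[0,0,-0.9],"roll":0},{"linear":[0,0,-0.8],"roll":0},{"linear":[0,0,-0.5],"roll":0},{"linear":[0,0,0],"roll":0},{"linear":[0,0,0],"roll":0}]'
python3 - <<'E'
from h import *
im=optics.get_image('wrist');cv2.imwrite('pics/w6.png',im[:,:,::-1]);np.save('w6T.npy',optics.calibration('wrist')['T'])
go([.6331,-.159,.26]); print(env.observe()['q'])
E
```

```text
position: [0.5335, -0.141, 0.0312]
ft_force: [-6.1, 0.3, 5.0]
time_s: 11.95
position: [0.5348, -0.1414, 0.0313]
tool_rot: [[-0.985, 0.173, 0.001], [0.173, 0.985, -0.0], [-0.001, -0.0, -1.0]]
ft_force: [0.7, -0.4, 0.1]
grip_width: 0.0382
gripper_force: 0.0
time_s: 12.78
position: [0.5346, -0.1413, 0.2566]
tool_rot: [[-0.985, 0.173, 0.002], [0.173, 0.985, -0.001], [-0.002, -0.001, -1.0]]
ft_force: [0.9, 0.8, -0.9]
grip_width: 0.0383
gripper_force: 0.0
pos [ 0.5342 -0.1412  0.2552] yaw 170.03 q6 -107.1 lin [-2.513 -0.011 -0.12 ] roll None rows>= 2.5130234452668643
[-2.70817729e+01  2.11702426e+01  7.13320924e+01  3.16162884e-04
  8.75124049e+01 -1.07107728e+02]
```

View pics/w6.png

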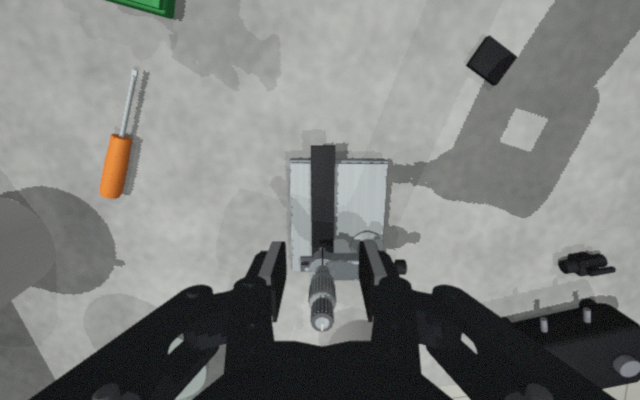

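The picture shows the strip (cols 311–335, tail at row 146) centred on the base under the spindle, with the ratchet top at (322,324) on the hand's centre line. Compute positions precisely.

Run:
```python
from h import *
c=optics.calibration('wrist');c['T']=np.load('w6T.npy')
im=cv2.imread('pics/w6.png');g=cv2.cvtColor(im,cv2.COLOR_BGR2GRAY)
m=(im.max(2)<75).astype(np.uint8);m[:,:300]=0;m[:,345:]=0;m[:135]=0
pts=[]
for r in(160,180,200,220):
    x=np.where(m[r])[0];pts.append(((x.min()+x.max()+1)/2,r+.5,len(x)))
print(pts)
W=np.array([onz('wrist',p[:2],.04,c)[:2] for p in pts]);d=W[-1]-W[0];print('strip heading',np.degrees(np.arctan2(d[1],d[0])))
col=np.where(m[:,322])[0];tail=onz('wrist',(322.5,col[col>135].min()),.04,c)[:2]
th=np.radians(-10.1);u=np.array([np.cos(th),np.sin(th)]);v=np.array([-u[1],u[0]])
print('tail row',col.min(),'tail',tail,'front',tail+.16*u)
print('strip line y at stand O', (W.mean(0)-[.6331,-.159])@v, 'tail x in stand',(tail-[.6331,-.159])@u)
s=g[300:345,300:345];mm=(s>190).astype(np.uint8);n,l,st,ce=cv2.connectedComponentsWithStats(mm)
print(st[1:],ce[1:]+300)
print('ratchet top',onz('wrist',(321.5,324.5),.1865,c))
```

```text
[(np.float64(323.0), 160.5, 24), (np.float64(323.0), 180.5, 22), (np.float64(323.0), 200.5, 22), (np.float64(323.5), 220.5, 23)]
strip heading -9.427584527570435
tail row 146 tail [ 0.49910547 -0.13375556] front [ 0.65662598 -0.16181424]
strip line y at stand O 0.002311407696526252 tail x in stand -0.13634507379242058
[[ 1  1  8 14 56]
 [21 24  3  6 13]
 [ 8 26  1  1  1]
 [ 5 33  7  4 16]
 [14 33  3  1  3]
 [16 35  1  1  1]] [[305.32142857 307.46428571]
 [321.76923077 326.        ]
 [308.         326.        ]
 [308.         334.875     ]
 [315.         333.        ]
 [316.         335.        ]]
ratchet top [ 0.63343109 -0.15848978  0.1865    ]
```

```bash
python3 -m jog '[{"linear":[-0.4,0,-0.1],"roll":0},{"linear":[-0.6,0,0],"roll":0},{"linear":[-0.6,0,0],"roll":0},{"linear":[-0.5,0,0],"roll":0},{"linear":[-0.4,0,0],"roll":0},{"linear":[0,0,0],"roll":0},{"linear":[0,0,0],"roll":0},{"linear":[0,0,0],"roll":0}]'
python3 - <<'E'
from h import *
go([.6332,-.1588,.170])
im=optics.get_image('wrist');cv2.imwrite('pics/w7.png',im[100:400,160:480,::-1])
s=env.observe();print(s['wrist_torque'],s['q'])
E
```

```text
time_s: 13.5
position: [0.6322, -0.1584, 0.2585]
tool_rot: [[-0.985, 0.173, -0.002], [0.173, 0.985, 0.001], [0.002, 0.0, -1.0]]
ft_force: [1.0, 0.1, -0.0]
grip_width: 0.0385
gripper_force: 0.0
pos [ 0.6322 -0.1584  0.2585] yaw 170.03 q6 -104.5 lin [-0.031 -0.006  2.213] roll None rows>= 2.213193358567778
[ 0.02626204  0.03551101 -0.03006539] [-2.44550982e+01  3.17391819e+01  5.29844371e+01 -4.50988133e-03
  9.53442577e+01 -1.04478094e+02]
```

View pics/w7.png

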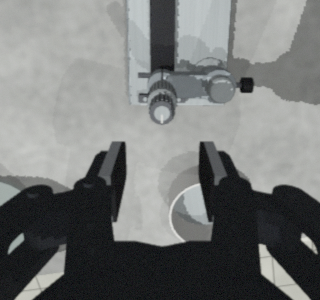

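The crop shows the ratchet top at (161,113) midway between the pads (125 and 200). Check centring and the torque noise, then descend.

```bash
python3 - <<'E'
from h import *
c=optics.calibration('wrist');print(onz('wrist',(321.3,215),.1865,c))
for i in range(6):
    optics.get_image('wrist');s=env.observe();print(s['time_s'],s['wrist_torque'].round(4),s['ft_force'].round(2))
go([.6332,-.1588,.170])
E
python3 -m jog '[{"linear":[-0.03,-0.01,0.4],"roll":0},{"linear":[0,0,0.6],"roll":0},{"linear":[0,0,0.6],"roll":0},{"linear":[0,0,0.4],"roll":0},{"linear":[0,0,0.2],"roll":0},{"linear":[0,0,0],"roll":0},{"linear":[0,0,0],"roll":0},{"linear":[0,0,0],"roll":0}]'
```

```text
[ 0.63437735 -0.15883197  0.1865    ]
13.6 [0.0056 0.0067 0.0219] [-0.25  0.59  0.19]
13.65 [ 0.0467 -0.0293  0.0492] [-0.07  0.17 -0.14]
13.7 [ 0.0439 -0.041  -0.0715] [-0.94  0.89 -0.24]
13.75 [-0.0155  0.0252  0.0034] [-0.04 -0.19  0.43]
13.8 [ 0.0387 -0.0348 -0.0193] [0.35 0.01 0.17]
13.85 [-0.0259 -0.0195  0.0266] [ 0.44  0.51 -1.1 ]
pos [ 0.6327 -0.1586  0.2597] yaw 170.02 q6 -104.5 lin [-0.013 -0.003  2.243] roll None rows>= 2.2427201194609294
time_s: 14.52
position: [0.6346, -0.1595, 0.1729]
tool_rot: [[-0.985, 0.173, 0.002], [0.173, 0.985, -0.001], [-0.002, -0.001, -1.0]]
ft_force: [-0.5, 0.4, -1.0]
grip_width: 0.0382
gripper_force: 0.0
```

```bash
python3 -m jog '[{"linear":[0,0,0.05],"roll":0},{"linear":[0,0,0],"roll":0},{"linear":[0,0,0],"roll":0},{"linear":[0,0,0],"roll":0}]' -0.46 20|grep -E 'posi|ft|grip'
python3 -m jog '[{"linear":[0,0,0],"roll":0},{"linear":[0,0,0],"roll":0},{"linear":[0,0,0],"roll":0}]' -0.51|grep -E 'posi|ft|grip'
python3 -m jog '[{"linear":[0,0,0],"roll":0},{"linear":[0,0,0],"roll":0},{"linear":[0,0,0],"roll":0}]' -0.53|grep -E 'posi|ft|grip'
python3 -m jog '[{"linear":[0,0,0],"roll":0},{"linear":[0,0,0],"roll":0},{"linear":[0,0,0],"roll":0}]' -0.55|grep -E 'posi|ft|grip'
python3 -c "
from h import *
for i in range(6):
    optics.get_image('wrist');s=env.observe();print(s['wrist_torque'].round(3),s['joint_efforts'].round(3),s['gripper_force'])
"
```

```text
position: [0.6341, -0.1593, 0.1697]
ft_force: [-0.1, 0.4, -0.7]
grip_width: 0.0231
gripper_force: 0.0
position: [0.6341, -0.1592, 0.1695]
ft_force: [0.5, 0.2, -0.8]
grip_width: 0.0206
gripper_force: 0.0
position: [0.6341, -0.1592, 0.1694]
ft_force: [0.8, 0.2, -0.3]
grip_width: 0.02
gripper_force: 0.0
position: [0.6341, -0.1592, 0.1694]
ft_force: [0.6, -0.7, 0.3]
grip_width: 0.0196
gripper_force: 10.2
[0.013 0.031 0.005] [-5.2000e-02 -5.6161e+01 -2.2931e+01 -2.0000e-02 -1.3000e-02 -0.0000e+00] 10.209880024194717
[-0.004  0.022 -0.017] [-5.3000e-02 -5.6146e+01 -2.2922e+01 -2.1000e-02 -1.3000e-02 -1.0000e-03] 10.210701674222946
[0.061 0.002 0.005] [-5.5000e-02 -5.6131e+01 -2.2914e+01 -2.2000e-02 -1.3000e-02 -1.0000e-03] 10.212081223726273
[-0.006 -0.008  0.017] [-5.8000e-02 -5.6116e+01 -2.2906e+01 -2.3000e-02 -1.4000e-02 -1.0000e-03] 10.213022232055664
[ 0.013 -0.019 -0.058] [-5.9000e-02 -5.6101e+01 -2.2899e+01 -2.4000e-02 -1.4000e-02 -0.0000e+00] 10.213387459516525
[ 0.014 -0.018 -0.006] [-5.8000e-02 -5.6086e+01 -2.2891e+01 -2.4000e-02 -1.4000e-02 -1.0000e-03] 10.21435260772705
```

joint_efforts[5] is a clean torque reading (about 0.000 at rest). Ease the grip slightly and start turning, following down 0.14 mm per 5°.

```bash
cat > o.py <<'E'
from h import *
s=env.observe();R=s['tool_rot'];print('t',round(s['time_s'],2),'eff6',s['joint_efforts'][5].round(4),'q6',s['q'][5].round(2),'z',s['position'][2].round(5),'xy',s['position'][:2].round(4),'F',s['ft_force'].round(1),'grip',round(float(s['gripper_force']),1),'w',round(float(s['grip_width']),4))
E
python3 -m jog '[{"linear":[0,0,0],"roll":0},{"linear":[0,0,0],"roll":0}]' -0.546 >/dev/null; python3 o.py
python3 -m jog '[{"linear":[0,0,0.0035],"roll":1}]' >/dev/null; python3 o.py
python3 -m jog '[{"linear":[0,0,0.0035],"roll":1}]' >/dev/null; python3 o.py
python3 -m jog '[{"linear":[0,0,0.0035],"roll":1}]' >/dev/null; python3 o.py
python3 -m jog '[{"linear":[0,0,0.0035],"roll":1}]' >/dev/null; python3 o.py
python3 -m jog '[{"linear":[0,0,0],"roll":0}]' >/dev/null; python3 o.py
```

```text
t 16.07 eff6 -0.0004 q6 -104.48 z 0.16943 xy [ 0.6341 -0.1592] F [-0.6  0.3  0.7] grip 10.2 w 0.0194
t 16.15 eff6 -2.4986 q6 -99.5 z 0.16938 xy [ 0.6341 -0.1593] F [-1.4 -0.2  1.7] grip 10.3 w 0.0196
t 16.23 eff6 -1.5364 q6 -94.26 z 0.16925 xy [ 0.6341 -0.1594] F [ 0.1 -0.7  0.9] grip 10.2 w 0.0196
t 16.32 eff6 -1.365 q6 -89.24 z 0.16913 xy [ 0.634  -0.1595] F [-0.7 -0.8  1. ] grip 10.2 w 0.0193
t 16.4 eff6 -1.3506 q6 -84.24 z 0.169 xy [ 0.634  -0.1595] F [-1.1 -0.8  0.1] grip 10.2 w 0.0193
t 16.48 eff6 1.2561 q6 -84.31 z 0.16897 xy [ 0.634  -0.1595] F [-1.2 -1.6  0.7] grip 10.3 w 0.0195
```

```bash
for i in 1 2 3; do python3 -m jog '[{"linear":[0,0,0],"roll":0},{"linear":[0,0,0],"roll":0}]' >/dev/null; python3 o.py; done
python3 -m jog '[{"linear":[0,0,0.0035],"roll":1},{"linear":[0,0,0.0035],"roll":1},{"linear":[0,0,0.0035],"roll":1},{"linear":[0,0,0],"roll":0},{"linear":[0,0,0],"roll":0},{"linear":[0,0,0],"roll":0},{"linear":[0,0,0],"roll":0},{"linear":[0,0,0],"roll":0}]'  >/dev/null; python3 o.py
```

```text
t 16.65 eff6 0.0496 q6 -84.62 z 0.16894 xy [ 0.634  -0.1594] F [-1.  -1.3 -0. ] grip 10.3 w 0.0193
t 16.82 eff6 0.0188 q6 -84.54 z 0.16896 xy [ 0.634  -0.1594] F [-0.1 -1.8  1.8] grip 10.3 w 0.0191
t 16.98 eff6 0.0296 q6 -84.51 z 0.16893 xy [ 0.6341 -0.1593] F [-1.2 -1.3  2.2] grip 10.3 w 0.0196
t 17.65 eff6 0.02 q6 -69.55 z 0.16848 xy [ 0.634  -0.1593] F [-1.9 -3.7  2.2] grip 10.4 w 0.0198
```

```bash
python3 -m jog '[{"linear":[0,0,0.0035],"roll":1},{"linear":[0,0,0.0035],"roll":1},{"linear":[0,0,0.0035],"roll":1},{"linear":[0,0,0.0035],"roll":1},{"linear":[0,0,0.0035],"roll":1},{"linear":[0,0,0],"roll":0},{"linear":[0,0,0],"roll":0},{"linear":[0,0,0],"roll":0},{"linear":[0,0,0],"roll":0},{"linear":[0,0,0],"roll":0}]'  >/dev/null; python3 o.py
python3 -m jog '[{"linear":[0,0,0.0035],"roll":1},{"linear":[0,0,0.0035],"roll":1},{"linear":[0,0,0],"roll":0},{"linear":[0,0,0],"roll":0},{"linear":[0,0,0],"roll":0},{"linear":[0,0,0],"roll":0},{"linear":[0,0,0],"roll":0}]'  >/dev/null; python3 o.py
python3 -m jog '[{"linear":[0,0,0.0035],"roll":1},{"linear":[0,0,0.0035],"roll":1},{"linear":[0,0,0],"roll":0},{"linear":[0,0,0],"roll":0},{"linear":[0,0,0],"roll":0},{"linear":[0,0,0],"roll":0},{"linear":[0,0,0],"roll":0}]'  >/dev/null; python3 o.py
```

```text
t 18.48 eff6 0.0205 q6 -44.69 z 0.16773 xy [ 0.6338 -0.1594] F [-4.8 -4.7  2.8] grip 10.5 w 0.0195
t 19.07 eff6 0.0193 q6 -34.69 z 0.16744 xy [ 0.6337 -0.1594] F [-3.8 -3.6  3.2] grip 10.6 w 0.0192
t 19.65 eff6 0.0191 q6 -24.69 z 0.16715 xy [ 0.6336 -0.1594] F [-4.3 -3.4  3.9] grip 10.6 w 0.0195
```

```bash
python3 -m jog '[{"linear":[0,0,-0.009],"roll":0},{"linear":[0,0,0],"roll":0},{"linear":[0,0,0],"roll":0}]'  >/dev/null; python3 o.py
python3 -m jog '[{"linear":[0,0,0.003],"roll":1},{"linear":[0,0,0.003],"roll":1},{"linear":[0,0,0],"roll":0},{"linear":[0,0,0],"roll":0},{"linear":[0,0,0],"roll":0},{"linear":[0,0,0],"roll":0},{"linear":[0,0,0],"roll":0}]'  >/dev/null; python3 o.py;python3 -m jog '[{"linear":[0,0,0],"roll":0}]'  >/dev/null; python3 o.py
```

```text
t 19.9 eff6 0.0228 q6 -24.69 z 0.16719 xy [ 0.6335 -0.1594] F [-4.9 -3.3  2.5] grip 10.5 w 0.0195
t 20.48 eff6 0.0219 q6 -14.69 z 0.16693 xy [ 0.6334 -0.1593] F [-4.1 -3.6  2. ] grip 10.4 w 0.0197
t 20.57 eff6 0.0219 q6 -14.69 z 0.16694 xy [ 0.6334 -0.1593] F [-5.7 -3.6  1.8] grip 10.4 w 0.0199
```

```bash
python3 -m jog '[{"linear":[-0.01,-0.015,-0.003],"roll":0},{"linear":[0,0,0],"roll":0},{"linear":[0,0,0],"roll":0}]'  >/dev/null; python3 o.py
python3 -m jog '[{"linear":[0,0,0.0035],"roll":1},{"linear":[0,0,0.0035],"roll":1},{"linear":[0,0,0],"roll":0},{"linear":[0,0,0],"roll":0},{"linear":[0,0,0],"roll":0},{"linear":[0,0,0],"roll":0},{"linear":[0,0,0],"roll":0}]'  >/dev/null; python3 o.py
python3 -m jog '[{"linear":[0,0,0.0035],"roll":1},{"linear":[0,0,0.0035],"roll":1},{"linear":[0,0,0],"roll":0},{"linear":[0,0,0],"roll":0},{"linear":[0,0,0],"roll":0},{"linear":[0,0,0],"roll":0},{"linear":[0,0,0],"roll":0}]'  >/dev/null; python3 o.py
```

```text
t 20.82 eff6 -0.04 q6 -14.68 z 0.16699 xy [ 0.633  -0.1595] F [-4.2 -4.3  0.6] grip 10.3 w 0.0197
t 21.4 eff6 0.0207 q6 -4.67 z 0.16669 xy [ 0.6329 -0.1594] F [-4.5 -2.6  0.7] grip 10.3 w 0.019
t 21.98 eff6 0.019 q6 5.33 z 0.16644 xy [ 0.6328 -0.1594] F [-4.9 -2.8  1.2] grip 10.3 w 0.0196
```

```bash
python3 -m jog '[{"linear":[0,0,0.0035],"roll":1},{"linear":[0,0,0.0035],"roll":1},{"linear":[0,0,0],"roll":0},{"linear":[0,0,0],"roll":0},{"linear":[0,0,0],"roll":0},{"linear":[0,0,0],"roll":0},{"linear":[0,0,0],"roll":0}]'  >/dev/null; python3 o.py
python3 -m jog '[{"linear":[0,0,0.0035],"roll":1},{"linear":[0,0,0.0035],"roll":1},{"linear":[0,0,0],"roll":0},{"linear":[0,0,0],"roll":0},{"linear":[0,0,0],"roll":0},{"linear":[0,0,0],"roll":0},{"linear":[0,0,0],"roll":0}]'  >/dev/null; python3 o.py
```

```text
t 22.57 eff6 0.0186 q6 15.33 z 0.16614 xy [ 0.6327 -0.1593] F [-5.8 -2.5  1.2] grip 10.3 w 0.0197
t 23.15 eff6 0.0172 q6 25.33 z 0.16582 xy [ 0.6327 -0.1592] F [-5.4 -2.2  1.5] grip 10.3 w 0.0197
```

```bash
python3 -m jog '[{"linear":[0,0,0.0035],"roll":1},{"linear":[0,0,0.0035],"roll":1},{"linear":[0,0,0],"roll":0},{"linear":[0,0,0],"roll":0},{"linear":[0,0,0],"roll":0},{"linear":[0,0,0],"roll":0},{"linear":[0,0,0],"roll":0}]'  >/dev/null; python3 o.py
python3 -m jog '[{"linear":[0,0,0.003],"roll":1},{"linear":[0,0,0.003],"roll":1},{"linear":[0,0,0],"roll":0},{"linear":[0,0,0],"roll":0},{"linear":[0,0,0],"roll":0},{"linear":[0,0,0],"roll":0},{"linear":[0,0,0],"roll":0}]'  >/dev/null; python3 o.py
```

```text
t 23.73 eff6 0.0162 q6 35.33 z 0.16558 xy [ 0.6327 -0.1591] F [-5.6 -1.3  1.6] grip 10.3 w 0.0194
t 24.32 eff6 0.0244 q6 45.33 z 0.16545 xy [ 0.6326 -0.159 ] F [-6.  -0.8  1.9] grip 10.3 w 0.0193
```

Torque has begun to rise: likely contact. Now 5° steps with almost no descent.

```bash
python3 -m jog '[{"linear":[0,0,0.001],"roll":1},{"linear":[0,0,0],"roll":0},{"linear":[0,0,0],"roll":0},{"linear":[0,0,0],"roll":0},{"linear":[0,0,0],"roll":0},{"linear":[0,0,0],"roll":0}]'  >/dev/null; python3 o.py
python3 -m jog '[{"linear":[0,0,0],"roll":1},{"linear":[0,0,0],"roll":0},{"linear":[0,0,0],"roll":0},{"linear":[0,0,0],"roll":0},{"linear":[0,0,0],"roll":0},{"linear":[0,0,0],"roll":0}]'  >/dev/null; python3 o.py
```

```text
t 24.82 eff6 0.0314 q6 50.33 z 0.1654 xy [ 0.6326 -0.1589] F [-6.5 -0.9  2.1] grip 10.3 w 0.0193
t 25.32 eff6 0.0343 q6 55.33 z 0.16537 xy [ 0.6326 -0.1589] F [-6.3 -0.6  2.3] grip 10.3 w 0.0194
```

```bash
python3 -m jog '[{"linear":[0,0,0],"roll":1},{"linear":[0,0,0],"roll":0},{"linear":[0,0,0],"roll":0},{"linear":[0,0,0],"roll":0},{"linear":[0,0,0],"roll":0},{"linear":[0,0,0],"roll":0}]'  >/dev/null; python3 o.py
python3 -m jog '[{"linear":[0,0,0],"roll":1},{"linear":[0,0,0],"roll":0},{"linear":[0,0,0],"roll":0},{"linear":[0,0,0],"roll":0},{"linear":[0,0,0],"roll":0},{"linear":[0,0,0],"roll":0}]'  >/dev/null; python3 o.py
```

```text
t 25.82 eff6 0.036 q6 60.33 z 0.16534 xy [ 0.6326 -0.1588] F [-5.7 -1.5  2.1] grip 10.3 w 0.0194
t 26.32 eff6 0.0285 q6 65.33 z 0.16527 xy [ 0.6326 -0.1588] F [-6.1 -1.   2.1] grip 10.3 w 0.0194
```

```bash
python3 -m jog '[{"linear":[0,0,0],"roll":1},{"linear":[0,0,0],"roll":0},{"linear":[0,0,0],"roll":0},{"linear":[0,0,0],"roll":0},{"linear":[0,0,0],"roll":0},{"linear":[0,0,0],"roll":0}]'  >/dev/null; python3 o.py
```

```text
t 26.82 eff6 -0.0026 q6 70.34 z 0.16529 xy [ 0.6326 -0.1587] F [-5.9 -0.4  1.8] grip 10.3 w 0.0198
```

```bash
python3 -m jog '[{"linear":[0,0,0],"roll":1},{"linear":[0,0,0],"roll":0},{"linear":[0,0,0],"roll":0},{"linear":[0,0,0],"roll":0},{"linear":[0,0,0],"roll":0},{"linear":[0,0,0],"roll":0}]'  >/dev/null; python3 o.py
```

```text
t 27.32 eff6 -0.0215 q6 75.34 z 0.16537 xy [ 0.6326 -0.1586] F [-7.1 -0.1  3.5] grip 10.4 w 0.0197
```

```bash
python3 -m jog '[{"linear":[0,0,0],"roll":1},{"linear":[0,0,0],"roll":0},{"linear":[0,0,0],"roll":0},{"linear":[0,0,0],"roll":0},{"linear":[0,0,0],"roll":0},{"linear":[0,0,0],"roll":0}]'  >/dev/null; python3 o.py
```

```text
t 27.82 eff6 0.0197 q6 80.33 z 0.16539 xy [ 0.6326 -0.1586] F [-6.9  0.8  2.4] grip 10.4 w 0.0192
```

The torque pattern (peak, drop to negative, rise again) shows exactly one click. Release and withdraw upward.

```bash
python3 -m jog '[{"linear":[0,0,0],"roll":0},{"linear":[0,0,0],"roll":0},{"linear":[0,0,0],"roll":0},{"linear":[0,0,0],"roll":0},{"linear":[0,0,0],"roll":0}]' -0.2 >/dev/null; python3 o.py
python3 -m jog '[{"linear":[0,0,-0.2],"roll":0},{"linear":[0,0,-0.4],"roll":0},{"linear":[0,0,-0.6],"roll":0},{"linear":[0,0,-0.6],"roll":0},{"linear":[0,0,-0.6],"roll":0},{"linear":[0,0,-0.4],"roll":0},{"linear":[0,0,0],"roll":0},{"linear":[0,0,0],"roll":0},{"linear":[0,0,0],"roll":0},{"linear":[0,0,0],"roll":0}]' >/dev/null; python3 o.py
python3 - <<'E'
from h import *
s=optics.get_image('side');t=optics.get_image('top')
o=np.zeros((600,800,3),np.uint8)
o[:300,:400]=cv2.resize(s[130:250,220:380],(400,300),interpolation=3);o[:300,400:]=cv2.resize(t[110:245,220:400],(400,300),interpolation=3)
o[300:,:480]=cv2.resize(optics.get_image('wrist'),(480,300))
cv2.imwrite('pics/end.png',o[:,:,::-1])
E
```

```text
t 28.23 eff6 -0.0077 q6 80.45 z 0.16566 xy [ 0.6336 -0.1594] F [-0.3 -0.  -0.1] grip 0.0 w 0.0342
t 29.07 eff6 -0.0009 q6 80.47 z 0.27631 xy [ 0.6331 -0.1594] F [-0.9  0.1 -0.6] grip 0.0 w 0.0341
```

View pics/end.png

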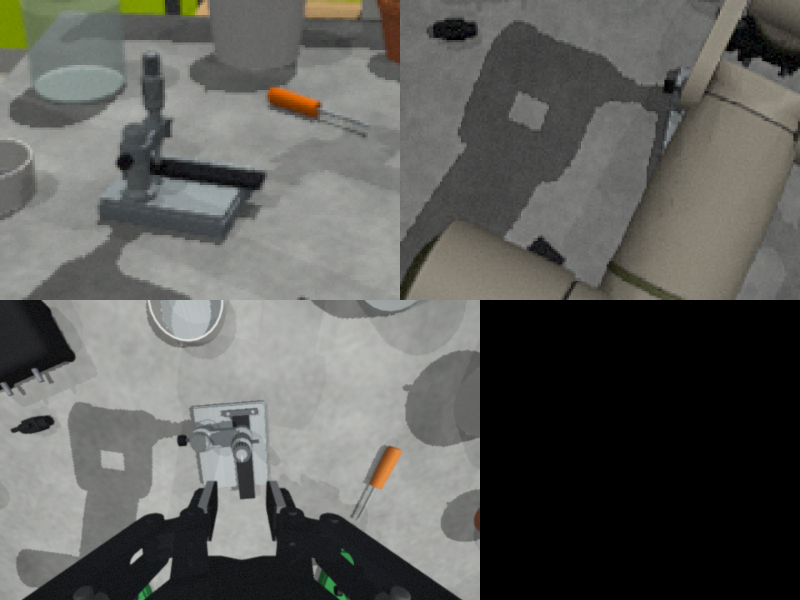

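The pictures show the strip flat, square and against the stop (wrist view, end at (240,416)), the head closed on it, and the hand clear. Handing in.

```bash
python3 -c "
from rig import env
print(env.close_job())"
```

```text
the job is handed in; nothing more can be done
None
```

I laid the strip flat against the back stop, closed the spindle on it with one ratchet click, moved the hand clear and handed the job in at about 29 s; the click count is read from wrist-joint torque, and no verdict came back.

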